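Plug the test gauge into the quick coupler and open the valve

TASK

The new sink supply is ready for its pressure test. Take the test gauge from the kit block, draw the coupler's sleeve back (down) to let the gauge's plug go fully home, and let the sleeve spring forward so that the gauge is locked in; only then turn the red valve lever fully open, along the pipe. Leave the blanking plug, cabinet leg, tape measure and spirit level where they are.

Things in the scene. Friction and masses are not known exactly. Their poses are not given: they have to be found in the camera images.
- gauge: pressure test gauge, about 0.32 kg: brass plug under a round black case with a white dial on top. Origin: centre of the plug's flat nose tip, z up to the dial. mm above the origin: plug 24 dia 0 to 8 (1.5 chamfer), locking groove 16 dia 8 to 14, plug 24 dia 14 to 24, hex collar 33 wide 24 to 28, case 36 dia 28 to 57. Starts upright in the kit block
- gauge_case (a point): centre of the gauge's case, 43 mm above its nose tip: the place to grip, 36 mm dia, 28 mm high from 14 mm below to 14 mm above this point
- rig: the test point, fixed: steel base plate 85 by 300 by 8 mm, copper pipe along its y (pipe axis 45 mm up), ball valve at the -y side, upright brass quick coupler at the +y side. Origin on the worktop under the pipe; x level, across the pipe; its shut lever points to -x
- mouth (a point): fixed, same axes as the rig: centre of the coupler's upward mouth, 130 mm above the worktop. Bore 25 mm dia, funnel 31 mm wide and 3 deep, brass body 34 mm outer dia. Fully home, the gauge's nose tip is 22 mm below this point, its hex collar 2 mm above it
- jaws (a point): fixed, on the bore's axis 9 mm below the mouth: level of the tops of three locking jaws. With the sleeve forward they stand 3 mm into the bore, and a plug stands upright on them and may be let go. They clear the bore once the sleeve is back 6 mm or more (an unheld gauge then drops home), and enter the groove of a plug that is home as the sleeve comes forward
- sleeve (a joint): sleeve travel in m: 0 fully forward (up), grows as it is drawn back (down), stop at 0.012. Spring: 6.5 N to start, 9.5 N at 8 mm, 11 N at the stop. Springs forward by itself when let go; stays partly back if the plug is not home, as the jaws then rub on it
- sleeve_top (a point): centre of the upper face of the sleeve's blue flange, moves with it; level with the mouth when forward. Flange: flat ring, 35 mm inner and 62 mm outer dia, 7 mm thick. It reaches 13 mm out beyond the gauge's case all round, so fingertips astride the case can press it down. Steel barrel below: 49 mm dia, 23 mm long
- valve (a joint): angle of the valve's red lever in rad: 0 shut (across the pipe, along the rig's -x), 1.571 open (along the pipe, away from the coupler, the rig's -y). Anticlockwise from above about valve_pivot, stops at both ends, stays where left. Takes 3 to 4 N pushed sideways at the grip
- valve_pivot (a point): fixed, same axes as the rig: on the lever's upright axis at lever height, 82 mm above the worktop, 155 mm from the mouth along -y
- valve_grip (a point): point in the red lever, 80 mm from the pivot, moves with it. Red grip: level bar 24 mm wide, 12 mm thick (76 to 88 mm above the worktop), from 36 to 104 mm out from the pivot, with only the base plate and worktop under it
- kit_block: navy block, fixed, 130 mm (its x) by 72 mm (its y), 30 mm high; origin: centre of its underside. Two sockets 27 mm dia, 26 deep, 34 mm either side of the centre along x: gauge at -x, blanking plug at +x, each upright on its hex collar, nose tip 6 mm above the worktop
- blank_plug: blanking plug: the same brass plug with a grey round head, 28 mm dia; 46 mm high, origin at the nose tip. Leave it in its socket
- leg: black plastic cabinet leg standing upright, 89 mm high, 62 mm square plate on top; origin: centre of its underside. Leave it
- tape: green tape measure lying flat, 70 by 62 by 34 mm; origin: centre of its underside. Leave it
- level: aluminium spirit level with red ends, 240 mm long (its x), 22 mm wide, 45 mm high; origin: centre of its underside. Leave it

How it is judged:
By the outcome, as a careful person would: the job done as asked, in the order asked, and still so for the second after the job is handed in, with the robot touching nothing.
It also fails if it takes over 61 s, if anything falls off the work surface, if the arm or the gripper's body presses on something with over 40 N, if the wrist force passes 120 N, or if a joint passes its speed limit or range.

ROBOT

A 6-joint arm with a two-finger parallel gripper is mounted at the origin on the work surface. World frame = base frame: x ahead of the robot, y to its left, z up, the work surface at z = 0. Lengths are in m, angles in rad, forces in N, time in s.
With the tool pointing down it reaches from about 0.325 to 0.9 m from the base axis. Payload 6.1 kg.
Tool frame: the origin (TCP) lies on the centre line of the jaws, within the pads' length; the fingertips stand 8 mm ahead of it and the grasp point (between the pads) lies 11 mm behind it; z points along the fingers, x is the direction in which the jaws open and shut, and the axes are right-handed (so a half turn about z gives the same grasp; the last joint's range is limited). The gripper opens to 87 mm and grips with 3 to 60 N. Pads are 19 mm wide; open, the fingers measure 117 mm over their backs; the gripper's body (75 mm by 190 mm) begins 51 mm behind the grasp point.
Start: joints at [0.995, 0.22, 1.526, -0, 1.395, -0.126], TCP at [0.272, 0.563, 0.231] pointing down, gripper open.
Joint ranges: [-2.98, 2.98], [-0.91, 2.08], [0.09, 2.57], [-1.24, 4.39], [0.2, 2.65], [-2.68, 2.68]. Speed limits (rad/s): [2.57, 2.57, 3.01, 3.14, 3.14, 3.14].

INTERFACE

Orientations are given as a 3x3 rotation matrix whose columns are the frame's x, y, z axes.
In Python, from workcell import telemetry, get_image, job gives the robot as it stands.
- The arm moves only by the shell command python3 -m pendant 'ROWS'. ROWS is JSON, a list of rows, each a list of 7 numbers: the opening, from -1 (shut) to 1 (fully open), then the shift along the world's x, y, z in units of 25 mm (1.0 is 25 mm), then the turn, a rotation vector about the world's x, y, z in units of 5 degrees (1.0 is 5 degrees). In form: [[grip, x, y, z, rx, ry, rz], ...]. A call has exactly 5 rows; each row is the pose to reach, as a shift and turn from the pose commanded when the call began; what a row does not reach only later rows make up. A row lasts 1/12 s, in which the tool goes at most 41.7 mm and 7.16 degrees, less where a joint would pass 70% of its speed; a pose out of reach is approached as far as the arm can. A call with a gripper value outside its range is refused whole. The fingers move at their own pace and stop on an object; the grip force is fixed at half the most. Time passes only in rows, so rows that repeat a pose let the fingers close, or fill a call up. It gives the time, the measured TCP pose, the force and the opening at its end, in the units of the state.
- telemetry.read_state(): the state, without advancing time (a new reading comes with each control period).
- get_image(name): name is "scene" or "top" or "wrist"; returns a dict with "frame" (420x560x3 uint8, blue, green, red), "intrinsics" (3x3 intrinsics, pixels), "k1" (the pictures are not rectified: a ray, as slopes to the right and down, at radius r is drawn at 1 + k1 r^2 times it, then the intrinsics apply), "R" (3x3) and "t" (3): a world point X has camera coordinates R X + t; the wrist camera has in their place "hand_eye" (4x4, takes a point from camera to tool coordinates, whose origin is the TCP and whose axes are the tool frame's). Camera axes: x right, y down, z forward; pixel columns grow to the right and rows downward; lengths in m; the calibration is good to about 2 mm. A picture is of the moment at which its call begins: read the wrist's pose just before it. There is no depth.
- job.job_done(): hands the job in, once; it reports no verdict.
The state is a dict: "time": time; "q": joint angles; "qd": joint speeds; "effort": joint torques, N m; "ee_pos": TCP position; "ee_rot": TCP orientation; "ft_force": force on the tool from outside, world axes, zero at the start; "ft_torque": the same for the moment, N m; "gripper_width": opening from 0.0 (shut) to 1.0 (fully open).
Only numpy, scipy, OpenCV 4.12 (cv2) and the standard library are available. Lean on these libraries where they do the work, as an engineer would, in place of code of your own. Each camera call takes 0.05 s, during which the arm holds its last target.

## Working session

There is one attempt and no reset: what is moved stays moved. The work goes in short steps, Python scripts to look and compute and a shell command to move; the robot and the scene stay as the last step left them, time stands still between calls to the robot, and variables do not carry over. Pictures are saved under pics/ and viewed, and the job is handed in when it is done.

```bash
ls; mkdir -p pics; python3 - <<'E'
from workcell import telemetry, get_image
import cv2,pickle
s=telemetry.read_state();print(s)
for n in("scene","top","wrist"):
    g=get_image(n);cv2.imwrite(f"pics/{n}0.png",g["frame"]);pickle.dump((s,g),open(f"pics/{n}0.pkl","wb"))
    print(n,{k:v for k,v in g.items() if k!="frame"})
E
```

```text
pics
{'time': 0.0, 'q': array([ 9.94894091e-01,  2.21205993e-01,  1.52758623e+00, -1.44575892e-05,
        1.39466858e+00, -1.26095905e-01]), 'qd': array([-9.47609441e-04, -1.50026918e-03, -2.19683177e-03,  2.07585604e-03,
       -3.10681168e-05,  1.60716234e-03]), 'effort': array([ 5.35655072e-04, -4.94620728e+01, -3.87372494e+01,  6.98441011e-02,
        5.73456532e-02, -1.59663878e-04]), 'ee_pos': array([0.27143011, 0.5623369 , 0.22946286]), 'ee_rot': array([[ 4.34787911e-01,  9.00532321e-01, -1.00544191e-03],
       [ 9.00530972e-01, -4.34789018e-01, -1.57457289e-03],
       [-1.85510889e-03, -2.20826325e-04, -9.99998255e-01]]), 'ft_force': array([0.73349972, 0.42828148, 0.49920395]), 'ft_torque': array([ 0.03022464, -0.03720183,  0.0367065 ]), 'gripper_width': 1.0000461511800023}
scene {'intrinsics': array([[395.23199833,   0.        , 279.94051652],
       [  0.        , 395.23199833, 202.27262087],
       [  0.        ,   0.        ,   1.        ]]), 'k1': 0.036701984043046906, 'R': array([[ 0.84559611,  0.5335353 ,  0.01753023],
       [ 0.35105969, -0.53105297, -0.77119377],
[... 363 characters left out ...]
  [-0.97341557,  0.08863155, -0.21120269],
       [ 0.21080346, -0.01394823, -0.97742895]]), 't': array([0.04419006, 0.58006907, 1.29356047])}
wrist {'intrinsics': array([[315.54326409,   0.        , 277.65049245],
       [  0.        , 315.54326409, 211.36071009],
       [  0.        ,   0.        ,   1.        ]]), 'k1': -0.07386172207765666, 'hand_eye': array([[ 9.99999693e-01,  7.70285296e-04,  1.46878769e-04,
         4.12098457e-04],
       [-7.80084760e-04,  9.58111733e-01,  2.86393608e-01,
        -7.79581132e-02],
       [ 7.98785133e-05, -2.86393635e-01,  9.58112039e-01,
        -1.54265411e-01],
       [ 0.00000000e+00,  0.00000000e+00,  0.00000000e+00,
         1.00000000e+00]])}
```

View pics/scene0.png

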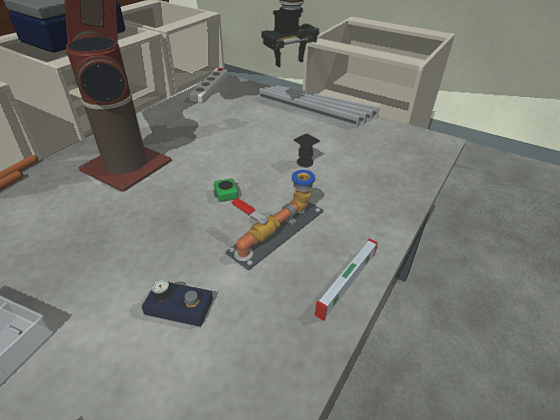

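View pics/top0.png

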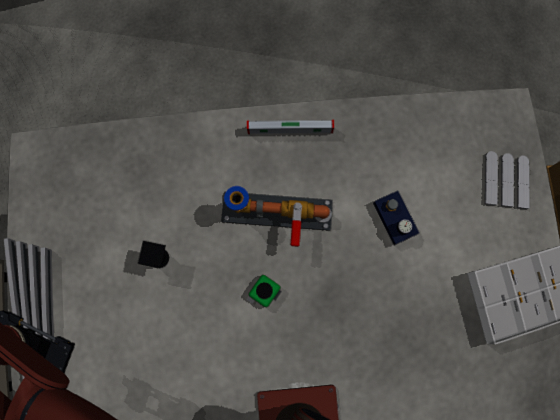

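View pics/wrist0.png

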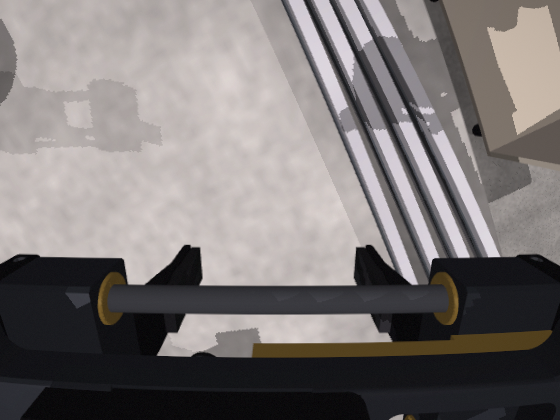

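The scene view shows the gauge dial at about (161,288), the blanking plug at (191,298), the blue flange at (303,178) and the red lever at (243,208). In the top view the dial is at (405,227), the flange at (236,197) and the lever at (296,228). The wrist camera does not see any of them yet.

```bash
cat > h.py <<'E'
import numpy as np,cv2,pickle
def ray(g,px,s=None):
    K=g["intrinsics"];k=g["k1"]
    d=np.array([(px[0]-K[0,2])/K[0,0],(px[1]-K[1,2])/K[1,1]]);u=d.copy()
    for _ in range(30): u=d/(1+k*(u@u))
    v=np.array([u[0],u[1],1.])
    if "R" in g: return -g["R"].T@g["t"], g["R"].T@v
    H=g["hand_eye"];R=np.array(s["ee_rot"]);p=np.array(s["ee_pos"])
    return p+R@H[:3,3], R@(H[:3,:3]@v)
def onz(g,px,z,s=None):
    o,d=ray(g,px,s);return o+d*(z-o[2])/d[2]
def tri(*rs):
    A=np.zeros((3,3));b=np.zeros(3)
    for o,d in rs:
        d=d/np.linalg.norm(d);P=np.eye(3)-np.outer(d,d);A+=P;b+=P@o
    X=np.linalg.solve(A,b)
    return X,[np.linalg.norm((np.eye(3)-np.outer(d,d)/(d@d))@(X-o)) for o,d in rs]
def blobs(m,mn=15):
    n,l,st,c=cv2.connectedComponentsWithStats(m.astype(np.uint8));
    return [(st[i].tolist(),c[i].round(1).tolist(),l==i) for i in range(1,n) if st[i,4]>=mn]
def proj(g,X,s=None):
    if "R" in g: c=g["R"]@X+g["t"]
    else:
        H=g["hand_eye"];R=np.array(s["ee_rot"]);p=np.array(s["ee_pos"])
        c=H[:3,:3].T@(R.T@(X-p)-H[:3,3])
    u=c[:2]/c[2];u=u*(1+g["k1"]*(u@u));K=g["intrinsics"]
    return np.array([K[0,0]*u[0]+K[0,2],K[1,1]*u[1]+K[1,2]])
def load(n): return pickle.load(open(f"pics/{n}.pkl","rb"))
def snap(n,name):
    from workcell import telemetry,get_image
    s=telemetry.read_state();g=get_image(n);pickle.dump((s,g),open(f"pics/{name}.pkl","wb"));cv2.imwrite(f"pics/{name}.png",g["frame"]);return s,g
E
python3 - <<'E'
from h import *
for n in("top0","scene0"):
    s,g=load(n);f=g["frame"];h=cv2.cvtColor(f,cv2.COLOR_BGR2HSV);H,S,V=cv2.split(h)
    print(n)
    for nm,m in (("blue",(H>105)&(H<125)&(S>150)&(V>90)),("red",((H<5)|(H>174))&(S>180)&(V>120)),("white",(S<50)&(V>165)),("navy",(H>105)&(H<130)&(S>90)&(V<85)&(V>20))):
        for b in blobs(m,25):
            print(nm,b[0],b[1],[onz(g,b[1],z).round(3)[:2].tolist() for z in(0.03,.063,.082,.13)])
    x,y=(405,227) if n=="top0" else (161,288)
    cv2.imwrite(f"pics/c_{n}.png",cv2.resize(f[y-60:y+40,x-60:x+40],None,fx=6,fy=6,interpolation=cv2.INTER_NEAREST))
    x,y=(270,210) if n=="top0" else (265,220)
    cv2.imwrite(f"pics/d_{n}.png",cv2.resize(f[y-50:y+50,x-65:x+65],None,fx=6,fy=6,interpolation=cv2.INTER_NEAREST))
E
```

```text
top0
blue [224, 186, 25, 24, 282] [236.1, 197.5] [[0.617, 0.114], [0.609, 0.111], [0.605, 0.11], [0.593, 0.106]]
red [292, 221, 8, 24, 146] [295.8, 232.3] [[0.508, -0.038], [0.503, -0.036], [0.5, -0.036], [0.492, -0.034]]
navy [375, 192, 43, 52, 736] [396.1, 215.3] [[0.529, -0.312], [0.523, -0.304], [0.52, -0.299], [0.512, -0.288]]
scene0
blue [292, 170, 23, 15, 165] [302.6, 177.6] [[0.535, 0.222], [0.556, 0.181], [0.568, 0.158], [0.599, 0.099]]
red [232, 199, 22, 15, 144] [242.9, 205.8] [[0.463, 0.014], [0.487, -0.017], [0.501, -0.035], [0.537, -0.08]]
white [121, 0, 38, 11, 150] [137.8, 4.4] [[-1.383, 1.331], [-1.273, 1.239], [-1.209, 1.186], [-1.049, 1.052]]
white [118, 0, 101, 47, 836] [169.0, 22.4] [[-0.93, 1.158], [-0.841, 1.074], [-0.789, 1.025], [-0.659, 0.903]]
white [311, 17, 143, 54, 1365] [385.4, 42.4] [[0.286, 1.576], [0.319, 1.472], [0.338, 1.413], [0.385, 1.262]]
white [0, 33, 17, 7, 46] [7.7, 35.6] [[-1.407, 0.462], [-1.296, 0.41], [-1.232, 0.381], [-1.069, 0.305]]
white [22, 55, 48, 14, 198] [52.7, 61.8] [[-0.9, 0.371], [-0.812, 0.323], [-0.762, 0.296], [-0.634, 0.22
[... 400 characters left out ...]
4], [0.978, 0.88], [0.979, 0.768]]
white [319, 241, 57, 65, 617] [346.3, 274.0] [[0.808, -0.052], [0.816, -0.08], [0.821, -0.096], [0.833, -0.136]]
white [219, 272, 19, 13, 111] [229.0, 278.0] [[0.588, -0.209], [0.607, -0.23], [0.617, -0.242], [0.644, -0.271]]
white [153, 280, 15, 12, 109] [160.2, 285.7] [[0.474, -0.309], [0.498, -0.325], [0.511, -0.334], [0.546, -0.357]]
white [0, 314, 41, 42, 138] [20.1, 331.4] [[0.327, -0.535], [0.358, -0.541], [0.375, -0.544], [0.42, -0.551]]
navy [117, 3, 8, 29, 117] [119.6, 18.6] [[-1.216, 1.034], [-1.114, 0.955], [-1.055, 0.91], [-0.905, 0.796]]
navy [9, 11, 58, 41, 1522] [40.1, 30.7] [[-1.359, 0.612], [-1.25, 0.553], [-1.187, 0.519], [-1.028, 0.434]]
```

View pics/c_top0.png

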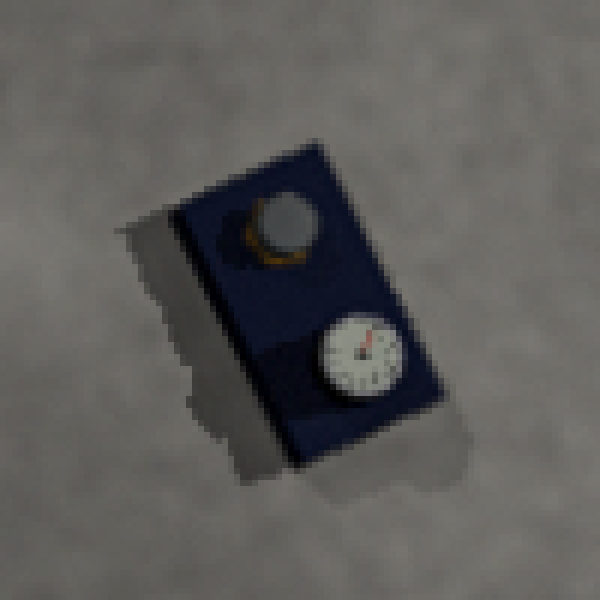

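View pics/d_top0.png

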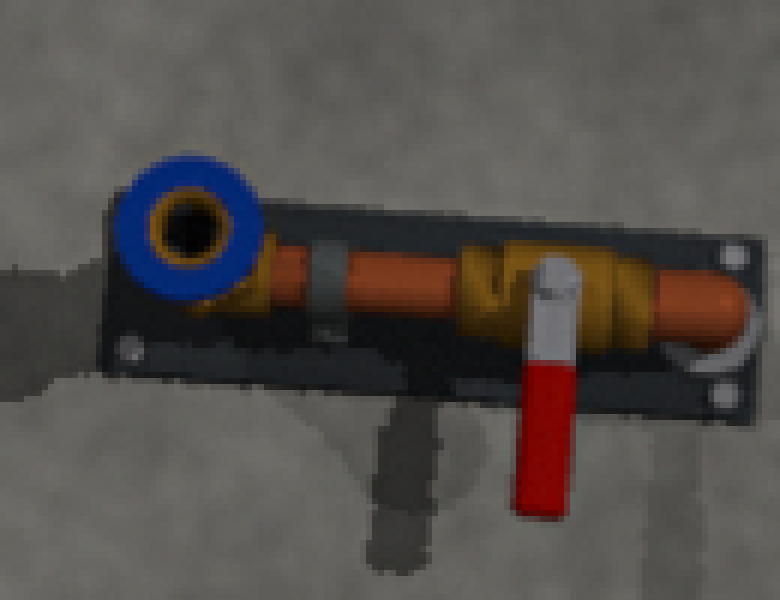

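```bash
python3 - <<'E'
from h import *
_,T=load("top0");_,S=load("scene0")
print(tri(ray(T,(405,227)),ray(S,(160.3,287))))
print(tri(ray(T,(236.1,197.5)),ray(S,(302.6,177.6))))
print(tri(ray(T,(295.8,232.3)),ray(S,(242.9,205.8))))
print(onz(T,(405,227),.063),onz(T,(392,206),.052),onz(T,(297,208),.09),onz(T,(264.5,290),.034),onz(T,(153,254),.089))
E
```

```text
(array([ 0.49243272, -0.32416856,  0.05393029]), [np.float64(0.0018476819435592497), np.float64(0.0018476819435590728)])
(array([0.59474195, 0.10658401, 0.12381372]), [np.float64(8.986944735511418e-05), np.float64(8.98694473552635e-05)])
(array([ 0.50042606, -0.03524585,  0.08187609]), [np.float64(0.0008572540794772778), np.float64(0.0008572540794773399)])
[ 0.48994825 -0.32333516  0.063     ] [ 0.55106321 -0.29873447  0.052     ] [ 0.56093425 -0.04456386  0.09      ] [0.36327588 0.05776171 0.034     ] [0.47474654 0.3328523  0.089     ]
```

```bash
python3 -m pendant '[[1,0.36,-1.4,0,0,0,-0.96],[1,0.72,-2.8,0,0,0,-1.92],[1,1.08,-4.2,0,0,0,-2.88],[1,1.44,-5.6,0,0,0,-3.84],[1,1.8,-7.0,0,0,0,-4.8]]'; python3 -m pendant '[[1,0.36,-1.4,0,0,0,-0.96],[1,0.72,-2.8,0,0,0,-1.92],[1,1.08,-4.2,0,0,0,-2.88],[1,1.44,-5.6,0,0,0,-3.84],[1,1.8,-7.0,0,0,0,-4.8]]'
```

```text
time: 0.57
ee_pos: [0.3166, 0.3862, 0.2301]
ee_rot: [[0.766, 0.643, -0.0], [0.643, -0.766, -0.001], [-0.001, 0.0, -1.0]]
ft_force: [0.8, 0.0, 1.2]
gripper_width: 0.996
time: 0.98
ee_pos: [0.3616, 0.2112, 0.2304]
ee_rot: [[0.961, 0.276, 0.0], [0.276, -0.961, -0.0], [0.0, 0.0, -1.0]]
ft_force: [0.8, -0.5, 0.4]
gripper_width: 0.997
```

```bash
python3 -m pendant '[[1,0.8,-0.7,0.4,0,0,-1],[1,1.6,-1.4,0.8,0,0,-2],[1,2.4,-2.1,1.2,0,0,-3],[1,3.2,-2.8,1.6,0,0,-4],[1,4,-3.5,2,0,0,-5]]';python3 -m pendant '[[1,0.8,-0.7,0.4,0,0,-1],[1,1.6,-1.4,0.8,0,0,-2],[1,2.4,-2.1,1.2,0,0,-3],[1,3.2,-2.8,1.6,0,0,-4],[1,4,-3.5,2,0,0,-5]]'
python3 -c "
from h import *
snap('wrist','w1')"
```

```text
time: 1.4
ee_pos: [0.4624, 0.1242, 0.2809]
ee_rot: [[0.988, -0.157, -0.0], [-0.157, -0.988, 0.0], [-0.0, -0.0, -1.0]]
ft_force: [0.3, 0.6, 0.0]
gripper_width: 0.999
time: 1.82
ee_pos: [0.5624, 0.0368, 0.3306]
ee_rot: [[0.829, -0.56, -0.001], [-0.56, -0.829, 0.0], [-0.001, 0.0, -1.0]]
ft_force: [0.5, 0.4, -0.3]
gripper_width: 1.001
```

View pics/w1.png

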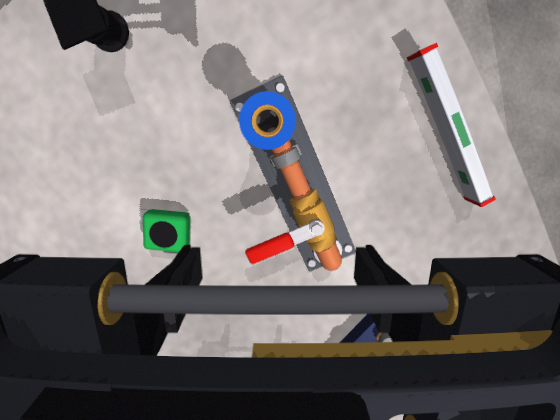

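The wrist view shows the whole rig: flange at about (268,120), lever nub at (316,228) and red grip at (270,248).

```bash
python3 - <<'E'
from h import *
s,g=load("w1");f=g["frame"];H,S,V=cv2.split(cv2.cvtColor(f,cv2.COLOR_BGR2HSV))
m=(H>105)&(H<125)&(S>150)&(V>90)
b=max(blobs(m),key=lambda b:b[0][4])
c,_=cv2.findContours(b[2].astype(np.uint8),cv2.RETR_EXTERNAL,cv2.CHAIN_APPROX_NONE)
P=np.array([onz(g,p,.130,s)[:2] for p in c[0][:,0].astype(float)])
(xy,r)=cv2.minEnclosingCircle((P*1000).astype(np.float32));print("ring",b[0],xy,r)
A=np.c_[2*P,np.ones(len(P))];q=np.linalg.lstsq(A,(P**2).sum(1),rcond=None)[0];print("fit",q[:2],(q[2]+q[:2]@q[:2])**.5)
# inner bore
ci=cv2.findContours(b[2].astype(np.uint8),cv2.RETR_CCOMP,cv2.CHAIN_APPROX_NONE)
for c2,hh in zip(ci[0],ci[1][0]):
    if hh[3]>=0 and len(c2)>20:
        P=np.array([onz(g,p,.130,s)[:2] for p in c2[:,0].astype(float)])
        A=np.c_[2*P,np.ones(len(P))];q=np.linalg.lstsq(A,(P**2).sum(1),rcond=None)[0];print("inner",q[:2],(q[2]+q[:2]@q[:2])**.5)
m=((H<6)|(H>174))&(S>150)&(V>100)
for b in blobs(m,100):
    print("red",b[0],b[1],onz(g,b[1],.088,s))
    y,x=np.nonzero(b[2]);P=np.array([onz(g,p,.088,s)[:2] for p in np.c_[x,y].astype(float)])
    print(cv2.minAreaRect((P*1000).astype(np.float32)))
print("pivot",onz(g,(316,228),.092,s))
E
```

```text
ring [239, 91, 57, 59, 1748] (595.8408203125, 106.12931823730469) 31.01504135131836
fit [0.59606766 0.10609705] 0.03034756870825449
inner [0.59589644 0.10596317] 0.018117525938857622
red [246, 233, 48, 31, 759] [269.6, 247.8] [ 0.50293081 -0.03307482  0.088     ]
((502.3032531738281, -33.151573181152344), (23.55510711669922, 65.89930725097656), 80.26811218261719)
pivot [ 0.57083405 -0.04265341  0.092     ]
```

```bash
python3 -m pendant '[[1,-0.28,-1.44,-0.3,0,0,-0.68],[1,-0.56,-2.88,-0.6,0,0,-1.36],[1,-0.84,-4.32,-0.9,0,0,-2.04],[1,-1.12,-5.76,-1.2,0,0,-2.72],[1,-1.4,-7.2,-1.5,0,0,-3.4]]';python3 -m pendant '[[1,-0.28,-1.3,-0.9,0,0,-0.68],[1,-0.56,-2.6,-1.8,0,0,-1.36],[1,-0.84,-4,-2.7,0,0,-2.04],[1,-1.12,-5.6,-3.6,0,0,-2.72],[1,-1.4,-7.2,-4.5,0,0,-3.4]]'
python3 -c "
from h import *
snap('wrist','w2')"
```

```text
time: 2.28
ee_pos: [0.5259, -0.1434, 0.2924]
ee_rot: [[0.631, -0.776, -0.0], [-0.776, -0.631, 0.0], [-0.0, 0.0, -1.0]]
ft_force: [1.8, -0.5, -0.1]
gripper_width: 0.999
time: 2.7
ee_pos: [0.4923, -0.3147, 0.1841]
ee_rot: [[0.376, -0.927, -0.0], [-0.927, -0.376, 0.0], [-0.0, 0.0, -1.0]]
ft_force: [0.3, 0.4, -0.1]
gripper_width: 0.997
```

View pics/w2.png

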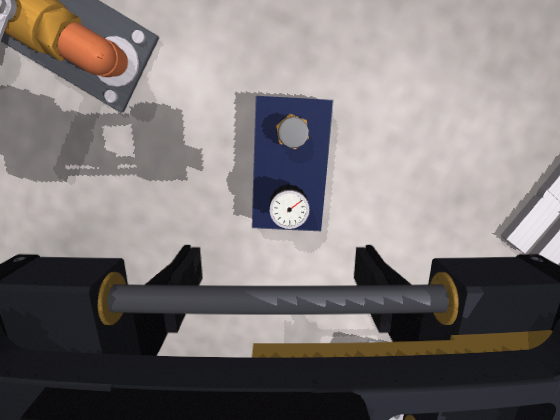

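The dial is at about (290,210), the blanking plug at (293,132), and the block is nearly square to the jaws.

```bash
python3 - <<'E'
from h import *
s,g=load("w2");f=g["frame"];H,S,V=cv2.split(cv2.cvtColor(f,cv2.COLOR_BGR2HSV))
print(s["ee_pos"],np.abs(s["qd"]).max())
m=np.zeros(V.shape,bool);m[180:240,262:318]=((S<60)&(V>140))[180:240,262:318]
b=max(blobs(m),key=lambda b:b[0][4]);c,_=cv2.findContours(b[2].astype(np.uint8),0,cv2.CHAIN_APPROX_NONE)
P=np.array([onz(g,p,.063,s)[:2] for p in c[0][:,0].astype(float)]);print(b[0],cv2.minEnclosingCircle((P*1000).astype(np.float32)))
m=(H>105)&(H<130)&(S>90)&(V>30);b=max(blobs(m),key=lambda b:b[0][4]);y,x=np.nonzero(b[2])
P=np.array([onz(g,p,.03,s)[:2] for p in np.c_[x,y].astype(float)]);print(cv2.minAreaRect((P*1000).astype(np.float32)))
print("blank",onz(g,(293,132),.052,s))
from workcell import telemetry
s=telemetry.read_state();print(s["ee_pos"],np.degrees(np.arctan2(s["ee_rot"][1,0],s["ee_rot"][0,0])))
E
```

```text
[ 0.49234196 -0.3146844   0.18407478] 0.6670885162710956
[270, 191, 39, 38, 1131] ((495.3812255859375, -324.872802734375), 18.118772506713867)
((527.9147338867188, -313.74609375), (128.9097900390625, 70.99609375), 19.27772331237793)
blank [ 0.5598926  -0.30222051  0.052     ]
[ 0.48895171 -0.31962393  0.1792608 ] -68.32156239530475
```

```bash
python3 - <<'E'
from h import *
s,g=snap("wrist","w3");f=g["frame"];H,S,V=cv2.split(cv2.cvtColor(f,cv2.COLOR_BGR2HSV))
print(s["ee_pos"],np.abs(s["qd"]).max())
m=(S<60)&(V>140);m[240:]=0
for b in blobs(m,700):
  if b[0][2]<60:
    c,_=cv2.findContours(b[2].astype(np.uint8),0,cv2.CHAIN_APPROX_NONE)
    P=np.array([onz(g,p,.063,s)[:2] for p in c[0][:,0].astype(float)]);print(b[0],cv2.minEnclosingCircle((P*1000).astype(np.float32)))
m=(H>105)&(H<130)&(S>90)&(V>30);b=max(blobs(m),key=lambda b:b[0][4]);y,x=np.nonzero(b[2])
P=np.array([onz(g,p,.03,s)[:2] for p in np.c_[x,y].astype(float)]);print(cv2.minAreaRect((P*1000).astype(np.float32)))
E
```

```text
[ 0.48895171 -0.31962393  0.1792608 ] 0.10071336210215022
[90, 29, 42, 52, 793] ((558.896484375, -143.60267639160156), 19.907695770263672)
[103, 126, 34, 33, 867] ((495.90167236328125, -171.44338989257812), 17.7591495513916)
[509, 173, 51, 67, 1524] ((581.957275390625, -545.52978515625), 35.897438049316406)
[266, 185, 40, 40, 1187] ((495.4822998046875, -325.0606689453125), 18.17122459411621)
((527.7660522460938, -313.7174377441406), (128.62158203125, 70.98140716552734), 19.332977294921875)
```

```bash
python3 -m pendant '[[1,0.26,-0.22,-1.1,0,0,-0.48],[1,0.26,-0.22,-2.2,0,0,-0.48],[1,0.26,-0.22,-3.3,0,0,-0.48],[1,0.26,-0.22,-4,0,0,-0.48],[1,0.26,-0.22,-4,0,0,-0.48]]'
python3 -c "
from h import *
snap('wrist','w4')"
```

```text
time: 3.22
ee_pos: [0.4971, -0.3161, 0.0806]
ee_rot: [[0.34, -0.94, -0.007], [-0.94, -0.34, 0.006], [-0.008, 0.004, -1.0]]
ft_force: [-0.3, 1.5, -0.5]
gripper_width: 1.003
```

View pics/w4.png

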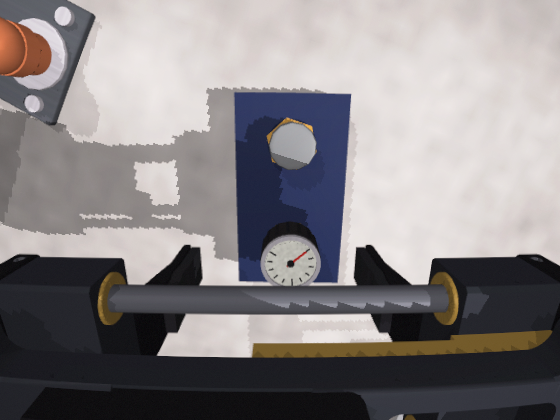

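```bash
python3 - <<'E'
from h import *
from workcell import telemetry
s,g=load("w4");print(s["ee_pos"],s["qd"].round(3))
s=telemetry.read_state();print(s["time"],s["ee_pos"],s["qd"].round(3))
E
python3 -m pendant '[[1,0,0,0,0,0,0],[1,0,0,0,0,0,0],[1,0,0,0,0,0,0],[1,0,0,0,0,0,0],[1,0,0,0,0,0,0]]'
python3 - <<'E'
from h import *
s,g=snap("wrist","w5");f=g["frame"];H,S,V=cv2.split(cv2.cvtColor(f,cv2.COLOR_BGR2HSV))
print(s["ee_pos"],s["qd"].round(3),s["ft_force"])
m=(S<60)&(V>140);m[285:]=0
for b in blobs(m,700):
  if b[0][2]<80:
    c,_=cv2.findContours(b[2].astype(np.uint8),0,cv2.CHAIN_APPROX_NONE)
    P=np.array([onz(g,p,.063,s)[:2] for p in c[0][:,0].astype(float)]);print(b[0],cv2.minEnclosingCircle((P*1000).astype(np.float32)))
E
```

```text
[ 0.49705385 -0.3160604   0.0805709 ] [ 0.002 -0.047 -0.048 -0.     0.057  0.   ]
3.2667 [ 0.4983224  -0.31711411  0.08312346] [ 0.    -0.042 -0.051  0.001  0.015  0.   ]
time: 3.68
ee_pos: [0.5004, -0.3195, 0.0867]
ee_rot: [[0.339, -0.941, 0.002], [-0.941, -0.339, -0.001], [0.002, -0.001, -1.0]]
ft_force: [-0.1, -0.2, 0.5]
gripper_width: 0.999
[ 0.50036258 -0.31947237  0.08666068] [-0.001  0.007  0.007  0.001 -0.002  0.001] [-0.08605443 -0.2476035   0.54740238]
[14, 24, 52, 70, 1502] ((561.68115234375, -155.5985107421875), 18.61336326599121)
[263, 127, 44, 39, 1121] ((561.0701904296875, -302.00909423828125), 12.061484336853027)
```

```bash
python3 - <<'E'
from h import *
s,g=load("w5");f=g["frame"];H,S,V=cv2.split(cv2.cvtColor(f,cv2.COLOR_BGR2HSV))
m=(S<70)&(V>130);m[285:]=0;m[:,:240]=0;m[:,340:]=0;m[:190]=0
b=max(blobs(m),key=lambda b:b[0][4]);c,_=cv2.findContours(b[2].astype(np.uint8),0,cv2.CHAIN_APPROX_NONE)
p=c[0][:,0].astype(float);p=p[p[:,1]<282]
P=np.array([onz(g,q,.063,s)[:2] for q in p]);A=np.c_[2*P,np.ones(len(P))];q=np.linalg.lstsq(A,(P**2).sum(1),rcond=None)[0]
print(b[0],q[:2],(q[2]+q[:2]@q[:2])**.5)
m=(H>105)&(H<130)&(S>90)&(V>30);b=max(blobs(m),key=lambda b:b[0][4]);print(b[0])
c,_=cv2.findContours(b[2].astype(np.uint8),0,cv2.CHAIN_APPROX_NONE);y,x=np.nonzero(b[2])
P=np.array([onz(g,p,.03,s)[:2] for p in np.c_[x,y].astype(float)]);print(cv2.minAreaRect((P*1000).astype(np.float32)))
R=s["ee_rot"];print("gauge in tool xy",R.T@(np.r_[q[:2],.063]-s["ee_pos"]))
cv2.imwrite("pics/w5c.png",f[100:330,180:400])
E
```

```text
[240, 190, 100, 95, 3089] [ 0.51057383 -0.3288452 ] 0.027471066761969372
[229, 97, 111, 184, 14155]
((527.7736206054688, -313.76910400390625), (129.27462768554688, 71.30941772460938), 19.28300666809082)
gauge in tool xy [ 0.01224016 -0.00640097  0.02368868]
```

View pics/w5c.png

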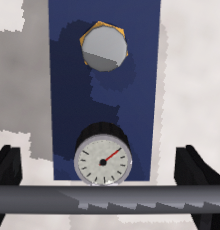

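```bash
python3 -m pendant '[[1,-0.19,-0.22,-0.5,0,0,0],[1,-0.19,-0.22,-1,0,0,0],[1,-0.19,-0.22,-1.4,0,0,0],[1,-0.19,-0.22,-1.7,0,0,0],[1,-0.19,-0.22,-1.7,0,0,0]]';python3 -m pendant '[[1,0,0,0,0,0,0],[1,0,0,0,0,0,0],[1,0,0,0,0,0,0],[1,0,0,0,0,0,0],[1,0,0,0,0,0,0]]'
```

```text
time: 4.15
ee_pos: [0.4931, -0.3231, 0.0395]
ee_rot: [[0.339, -0.941, -0.004], [-0.941, -0.339, 0.004], [-0.005, 0.003, -1.0]]
ft_force: [-0.7, 0.9, 0.7]
gripper_width: 0.998
time: 4.57
ee_pos: [0.4954, -0.3248, 0.0435]
ee_rot: [[0.339, -0.941, 0.001], [-0.941, -0.339, -0.001], [0.001, -0.001, -1.0]]
ft_force: [-0.8, 0.6, 0.1]
gripper_width: 0.998
```

```bash
python3 -m pendant '[[-1,0,0,0,0,0,0],[-1,0,0,0,0,0,0],[-1,0,0,0,0,0,0],[-1,0,0,0,0,0,0],[-1,0,0,0,0,0,0]]';python3 -m pendant '[[-1,0,0,0,0,0,0],[-1,0,0,0,0,0,0],[-1,0,0,0,0,0,0],[-1,0,0,0,0,0,0],[-1,0,0,0,0,0,0]]'
```

```text
time: 4.98
ee_pos: [0.495, -0.3245, 0.0429]
ee_rot: [[0.339, -0.941, 0.0], [-0.941, -0.339, -0.0], [0.0, -0.0, -1.0]]
ft_force: [-0.4, -0.5, -0.2]
gripper_width: 0.706
time: 5.4
ee_pos: [0.495, -0.3246, 0.0429]
ee_rot: [[0.339, -0.941, 0.0], [-0.941, -0.339, -0.0], [0.0, 0.0, -1.0]]
ft_force: [-0.4, -0.6, -0.5]
gripper_width: 0.405
```

```bash
python3 -m pendant '[[-1,0,0,0,0,0,0],[-1,0,0,0,0,0,0],[-1,0,0,0.3,0,0,0],[-1,0,0,0.7,0,0,0],[-1,0,0,1.2,0,0,0]]';python3 -m pendant '[[-1,0,0,1,0,0,0],[-1,0,0,2,0,0,0],[-1,0,0,3,0,0,0],[-1,0,0,4,0,0,0],[-1,0,0,5,0,0,0]]'
python3 -c "
from h import *
snap('wrist','w6')"
```

```text
time: 5.82
ee_pos: [0.4943, -0.3238, 0.0729]
ee_rot: [[0.339, -0.941, -0.002], [-0.941, -0.339, 0.002], [-0.002, 0.001, -1.0]]
ft_force: [-1.1, 0.5, -3.0]
gripper_width: 0.405
time: 6.23
ee_pos: [0.4949, -0.3243, 0.2005]
ee_rot: [[0.339, -0.941, 0.001], [-0.941, -0.339, -0.0], [0.001, -0.0, -1.0]]
ft_force: [0.2, -0.2, -3.5]
gripper_width: 0.403
```

View pics/w6.png

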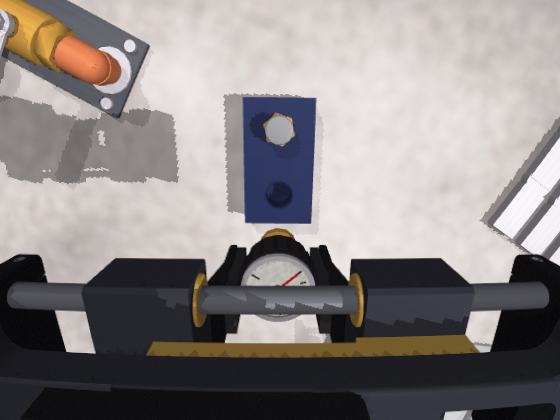

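The gauge is out of its socket, held upright between the pads (grip 0.40, about 35 mm). The block is clear and the blanking plug is untouched. Next I move it over the coupler.

```bash
python3 -m pendant '[[-1,0.2,0.8,0.4,0,0,0],[-1,0.5,2,0.8,0,0,0],[-1,0.8,3.3,1.2,0,0,0],[-1,1.1,4.6,1.4,0,0,0],[-1,1.4,5.9,1.4,0,0,0]]';python3 -m pendant '[[-1,0.3,1.3,0,0,0,0],[-1,0.6,2.6,0,0,0,0],[-1,0.9,3.9,0,0,0,0],[-1,1.2,5.2,0,0,0,0],[-1,1.5,6.4,0,0,0,0]]';python3 -m pendant '[[-1,0.3,1.3,0,0,0,0],[-1,0.6,2.6,0,0,0,0],[-1,0.85,3.6,0,0,0,0],[-1,1.0,4.4,0,0,0,0],[-1,1.1,4.9,0,0,0,0]]';python3 -m pendant '[[-1,0,0,0,0,0,0],[-1,0,0,0,0,0,0],[-1,0,0,0,0,0,0],[-1,0,0,0,0,0,0],[-1,0,0,0,0,0,0]]'
python3 -c "
from h import *
s,g=snap('wrist','w7');print(s['ee_pos'],s['qd'].round(3))"
```

```text
time: 6.7
ee_pos: [0.5307, -0.176, 0.2355]
ee_rot: [[0.339, -0.941, 0.003], [-0.941, -0.339, -0.001], [0.002, -0.003, -1.0]]
ft_force: [1.1, -0.6, -2.9]
gripper_width: 0.407
time: 7.12
ee_pos: [0.5674, -0.015, 0.2336]
ee_rot: [[0.34, -0.941, 0.001], [-0.941, -0.34, 0.0], [0.0, -0.001, -1.0]]
ft_force: [1.5, 0.1, -3.2]
gripper_width: 0.408
time: 7.53
ee_pos: [0.5949, 0.108, 0.2334]
ee_rot: [[0.341, -0.94, 0.0], [-0.94, -0.341, 0.001], [-0.001, -0.001, -1.0]]
ft_force: [-0.6, -0.4, -2.6]
gripper_width: 0.407
time: 7.95
ee_pos: [0.595, 0.1042, 0.233]
ee_rot: [[0.338, -0.941, -0.0], [-0.941, -0.338, -0.0], [0.0, 0.0, -1.0]]
ft_force: [-0.2, 0.1, -3.1]
gripper_width: 0.406
[0.59497392 0.10423067 0.23300226] [ 0.002 -0.001 -0.001  0.003  0.     0.   ]
```

View pics/w7.png

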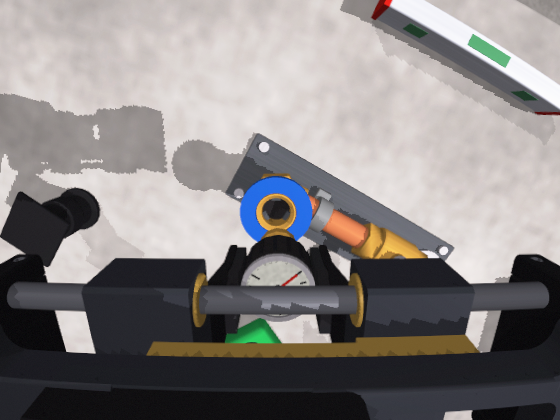

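The blue flange is at about (277,210), right under the held plug. I'll fit it again from this settled pose.

```bash
python3 - <<'E'
from h import *
s,g=load("w7");f=g["frame"];H,S,V=cv2.split(cv2.cvtColor(f,cv2.COLOR_BGR2HSV))
m=(H>105)&(H<125)&(S>150)&(V>90);b=max(blobs(m),key=lambda b:b[0][4])
c,_=cv2.findContours(b[2].astype(np.uint8),0,cv2.CHAIN_APPROX_NONE);p=c[0][:,0].astype(float)
p=p[(p[:,1]<228)]
def fit(p,z):
    P=np.array([onz(g,q,z,s)[:2] for q in p]);A=np.c_[2*P,np.ones(len(P))];q=np.linalg.lstsq(A,(P**2).sum(1),rcond=None)[0]
    return q[:2],(q[2]+q[:2]@q[:2])**.5
print(b[0],fit(p,.13))
X=fit(p,.13)[0];print(s["ee_rot"].T@(np.r_[X,.13]-s["ee_pos"]))
# top-cam recheck
_,T=load("top0");f=T["frame"];H,S,V=cv2.split(cv2.cvtColor(f,cv2.COLOR_BGR2HSV))
m=(H>105)&(H<125)&(S>150)&(V>60);b=max((b for b in blobs(m) if b[0][1]<200 and b[0][0]<260),key=lambda b:b[0][4]);c,_=cv2.findContours(b[2].astype(np.uint8),0,cv2.CHAIN_APPROX_NONE)
g=T;s=None;print(fit(c[0][:,0].astype(float),.13))
E
```

```text
[240, 176, 72, 66, 2266] (array([0.5998313 , 0.10740222]), np.float64(0.02500516533460263))
[-0.00136991 -0.00565259  0.10300141]
(array([0.59294547, 0.10646435]), np.float64(0.02976091770007379))
```

```bash
python3 - <<'E'
from h import *
from scipy.optimize import least_squares
s,g=load("w7");f=g["frame"];H,S,V=cv2.split(cv2.cvtColor(f,cv2.COLOR_BGR2HSV))
m=(H>105)&(H<125)&(S>150)&(V>60);b=max(blobs(m),key=lambda b:b[0][4])
c,_=cv2.findContours(b[2].astype(np.uint8),0,cv2.CHAIN_APPROX_NONE);p=c[0][:,0].astype(float)
P=np.array([onz(g,q,.13,s)[:2] for q in p])
r=least_squares(lambda q:np.hypot(*(P-q[:2]).T)-q[2],[.596,.106,.03],loss="soft_l1",f_scale=.0005);d=np.abs(r.fun)
print(b[0],r.x,np.median(d),len(p))
P=P[np.hypot(*(P-r.x[:2]).T)>.029]
r=least_squares(lambda q:np.hypot(*(P-q[:2]).T)-q[2],r.x);print(r.x,np.abs(r.fun).max())
print("tool",s["ee_rot"].T@(np.r_[r.x[:2],.13]-s["ee_pos"]))
# bore: brass inner + dark
cv2.imwrite("pics/w7c.png",cv2.resize(f[165:255,225:330],None,fx=6,fy=6,interpolation=cv2.INTER_NEAREST))
E
```

```text
[240, 176, 72, 66, 2266] [0.59735298 0.1065967  0.02947709] 0.0016407624756154641 281
[0.59654515 0.10619967 0.03047593] 0.0013871312115584268
tool [-0.00134788 -0.00215338  0.10300173]
```

View pics/w7c.png

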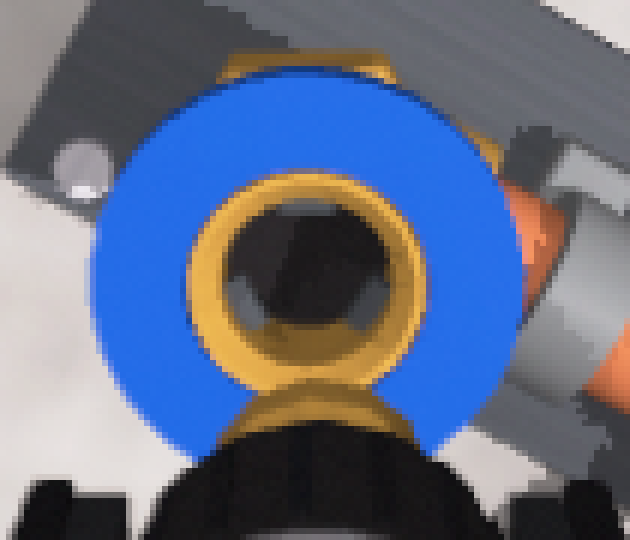

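```bash
python3 -m pendant '[[-1,0.03,0.07,-0.6,0,0,0],[-1,0.03,0.07,-1.2,0,0,0],[-1,0.03,0.07,-1.7,0,0,0],[-1,0.03,0.07,-2,0,0,0],[-1,0.03,0.07,-2.2,0,0,0]]';python3 -m pendant '[[-1,0,0,-0.1,0,0,0],[-1,0,0,-0.2,0,0,0],[-1,0,0,-0.2,0,0,0],[-1,0,0,-0.2,0,0,0],[-1,0,0,-0.2,0,0,0]]'
python3 -c "
from h import *
s,g=snap('wrist','w8');print(s['ee_pos'],s['qd'].round(3))
snap('scene','s8')
import cv2
f=g['frame'];cv2.imwrite('pics/w8c.png',cv2.resize(f[150:300,190:370],None,fx=4,fy=4))
f=cv2.imread('pics/s8.png');cv2.imwrite('pics/s8c.png',cv2.resize(f[100:230,230:400],None,fx=4,fy=4))"
```

```text
time: 8.42
ee_pos: [0.595, 0.1068, 0.1764]
ee_rot: [[0.339, -0.941, -0.002], [-0.941, -0.339, -0.0], [-0.001, 0.002, -1.0]]
ft_force: [0.3, 0.0, -3.8]
gripper_width: 0.407
time: 8.83
ee_pos: [0.5962, 0.1073, 0.1736]
ee_rot: [[0.339, -0.941, 0.001], [-0.941, -0.339, 0.0], [0.0, -0.001, -1.0]]
ft_force: [-0.4, -0.2, -3.2]
gripper_width: 0.408
[0.59618977 0.10729593 0.17363549] [-0.001 -0.002  0.003  0.    -0.    -0.001]
```

View pics/w8c.png

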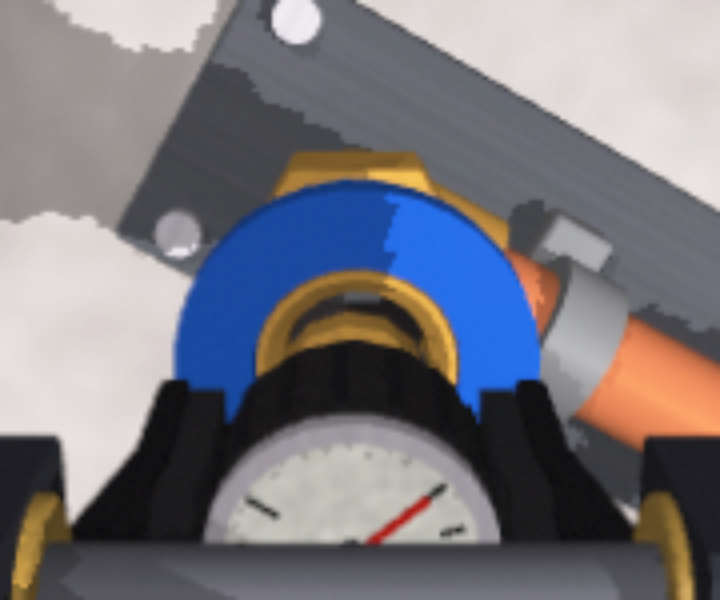

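View pics/s8c.png

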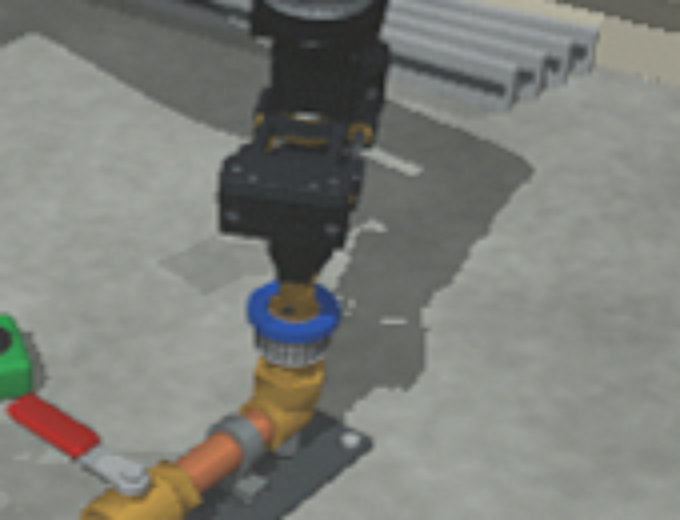

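```bash
python3 -m pendant '[[-1,0,-0.02,-0.1,0,0,0],[-1,0,-0.02,-0.2,0,0,0],[-1,0,-0.02,-0.3,0,0,0],[-1,0,-0.02,-0.35,0,0,0],[-1,0,-0.02,-0.35,0,0,0]]'; python3 -m pendant '[[-1,0,0,-0.05,0,0,0],[-1,0,0,-0.1,0,0,0],[-1,0,0,-0.15,0,0,0],[-1,0,0,-0.15,0,0,0],[-1,0,0,-0.15,0,0,0]]'
```

```text
time: 9.35
ee_pos: [0.5953, 0.1067, 0.1634]
ee_rot: [[0.339, -0.941, -0.001], [-0.941, -0.339, -0.0], [-0.0, 0.001, -1.0]]
ft_force: [-0.4, -1.0, -3.0]
gripper_width: 0.402
time: 9.77
ee_pos: [0.5956, 0.1067, 0.1603]
ee_rot: [[0.339, -0.941, -0.0], [-0.941, -0.339, 0.0], [-0.0, 0.0, -1.0]]
ft_force: [-0.2, -0.9, -3.1]
gripper_width: 0.405
```

```bash
python3 -m pendant '[[-1,0,0,-0.03,0,0,0],[-1,0,0,-0.06,0,0,0],[-1,0,0,-0.1,0,0,0],[-1,0,0,-0.12,0,0,0],[-1,0,0,-0.12,0,0,0]]'
python3 -c "
from h import *
s,g=snap('wrist','w9');print(s['ee_pos'],s['qd'].round(3),s['ft_force'])
f=g['frame'];cv2.imwrite('pics/w9c.png',cv2.resize(f[150:300,190:370],None,fx=4,fy=4))"
```

```text
time: 10.18
ee_pos: [0.5959, 0.1067, 0.1578]
ee_rot: [[0.339, -0.941, 0.0], [-0.941, -0.339, 0.0], [0.0, -0.0, -1.0]]
ft_force: [-1.0, -0.8, -0.4]
gripper_width: 0.41
[0.5959222  0.10672294 0.15784902] [ 0.002  0.     0.001 -0.001 -0.001 -0.002] [-0.9931447  -0.75449074 -0.43508072]
```

View pics/w9c.png

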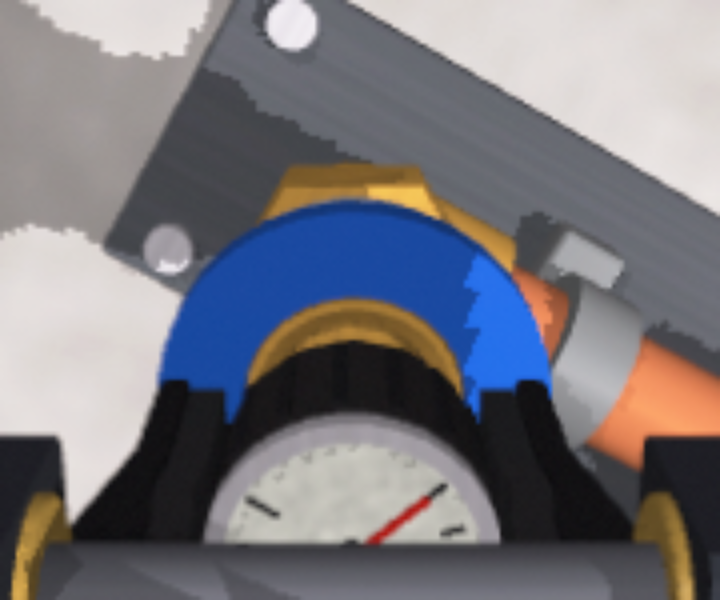

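```bash
python3 -m pendant '[[0.06,0,0,0,0,0,0],[0.06,0,0,0,0,0,0],[0.06,0,0,0,0,0,0],[0.06,0,0,0,0,0,0],[0.06,0,0,0,0,0,0]]'; python3 -m pendant '[[0.06,0,0,-0.1,0,0,0],[0.06,0,0,-0.2,0,0,0],[0.06,0,0,-0.4,0,0,0],[0.06,0,0,-0.55,0,0,0],[0.06,0,0,-0.55,0,0,0]]'
python3 -c "
from h import *
s,g=snap('wrist','w10');print(s['ee_pos'],s['qd'].round(3),s['ft_force'])
f=g['frame'];cv2.imwrite('pics/w10c.png',cv2.resize(f[150:300,190:370],None,fx=4,fy=4))"
```

```text
time: 10.65
ee_pos: [0.5959, 0.1067, 0.1575]
ee_rot: [[0.339, -0.941, 0.0], [-0.941, -0.339, 0.0], [0.0, -0.0, -1.0]]
ft_force: [-1.0, 0.2, 0.7]
gripper_width: 0.525
time: 11.07
ee_pos: [0.5948, 0.1067, 0.1421]
ee_rot: [[0.339, -0.941, -0.002], [-0.941, -0.339, -0.0], [-0.001, 0.002, -1.0]]
ft_force: [-0.3, 0.3, 0.2]
gripper_width: 0.528
[0.59484838 0.10667956 0.14208662] [ 0.001 -0.007 -0.008  0.     0.013 -0.   ] [-0.27411171  0.33027245  0.17567157]
```

View pics/w10c.png

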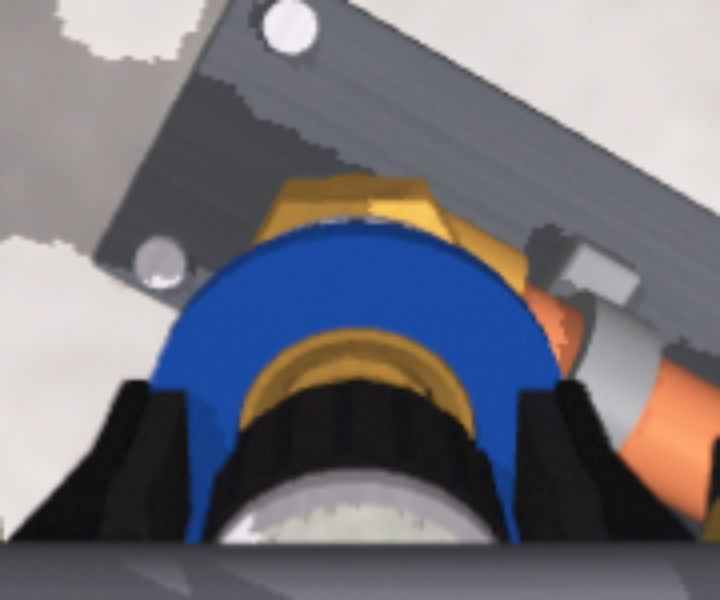

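```bash
python3 -m pendant '[[0.06,0.01,-0.04,-0.1,0,0,0],[0.06,0.01,-0.04,-0.2,0,0,0],[0.06,0.01,-0.04,-0.3,0,0,0],[0.06,0.01,-0.04,-0.4,0,0,0],[0.06,0.01,-0.04,-0.5,0,0,0]]'; python3 -m pendant '[[0.06,0,0,-0.05,0,0,0],[0.06,0,0,-0.1,0,0,0],[0.06,0,0,-0.1,0,0,0],[0.06,0,0,-0.1,0,0,0],[0.06,0,0,-0.1,0,0,0]]'
python3 -c "
from h import *
s,g=snap('wrist','w11');print(s['ee_pos'],s['qd'].round(3),s['ft_force'])
f=g['frame'];cv2.imwrite('pics/w11c.png',cv2.resize(f[150:300,190:370],None,fx=4,fy=4))"
```

```text
time: 11.53
ee_pos: [0.5963, 0.1056, 0.1321]
ee_rot: [[0.339, -0.941, 0.001], [-0.941, -0.339, -0.0], [0.0, -0.001, -1.0]]
ft_force: [-3.2, -0.1, 7.1]
gripper_width: 0.53
time: 11.95
ee_pos: [0.5964, 0.1056, 0.1302]
ee_rot: [[0.339, -0.941, 0.001], [-0.941, -0.339, -0.0], [0.001, -0.001, -1.0]]
ft_force: [-3.5, -1.4, 7.8]
gripper_width: 0.532
[0.59635507 0.1056056  0.13015749] [ 0.    -0.001 -0.    -0.     0.001  0.001] [-3.45453187 -1.40019653  7.78229813]
```

View pics/w11c.png

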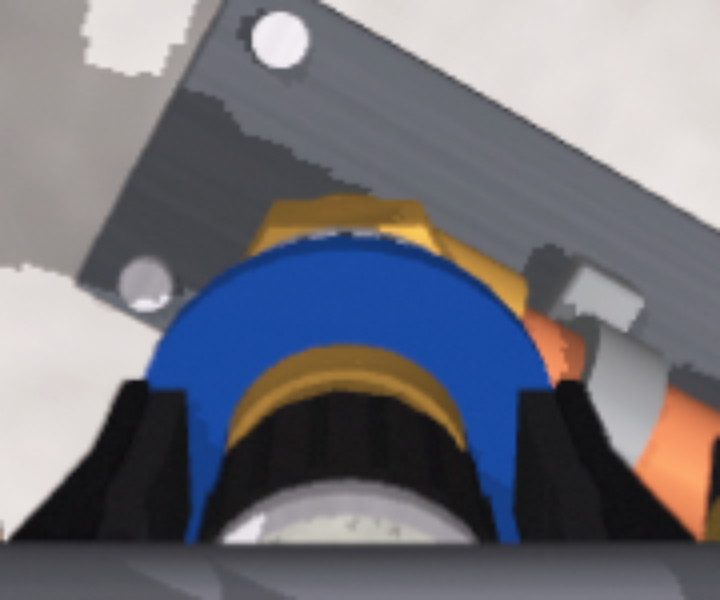

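```bash
python3 -m pendant '[[0.06,0,0,-0.05,0,0,0],[0.06,0,0,-0.1,0,0,0],[0.06,0,0,-0.15,0,0,0],[0.06,0,0,-0.2,0,0,0],[0.06,0,0,-0.2,0,0,0]]'
python3 -c "
from h import *
s,g=snap('wrist','w12');print(s['ee_pos'],s['qd'].round(3),s['ft_force'])
f=g['frame'];cv2.imwrite('pics/w12c.png',cv2.resize(f[150:300,190:370],None,fx=4,fy=4))"
```

```text
time: 12.42
ee_pos: [0.5964, 0.1056, 0.1263]
ee_rot: [[0.339, -0.941, 0.001], [-0.941, -0.339, -0.0], [0.001, -0.001, -1.0]]
ft_force: [-7.2, -1.0, 15.9]
gripper_width: 0.532
[0.59641002 0.10560933 0.12634292] [ 0.    -0.     0.002 -0.001  0.     0.   ] [-7.16555245 -1.02469868 15.87422738]
```

View pics/w12c.png

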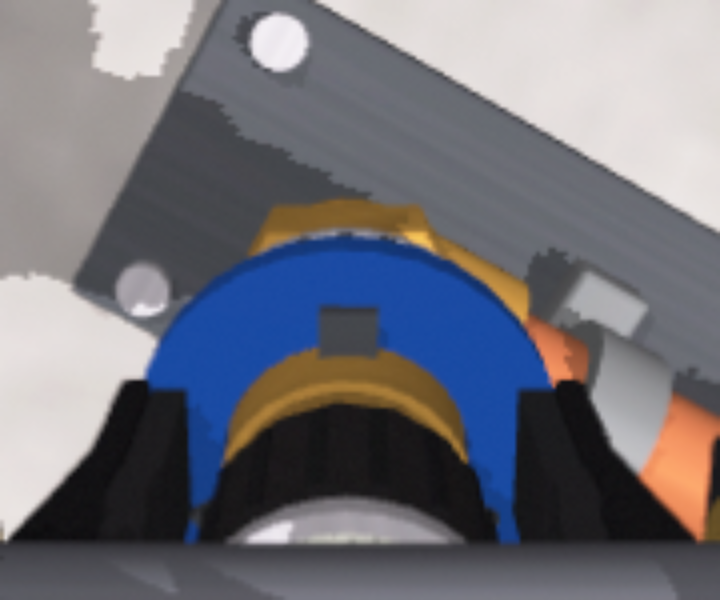

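```bash
python3 -c "
from h import *
s,g=snap('scene','s12')
f=g['frame'];cv2.imwrite('pics/s12c.png',cv2.resize(f[110:220,250:360],None,fx=6,fy=6))"
```

```text
(no output)
```

View pics/s12c.png

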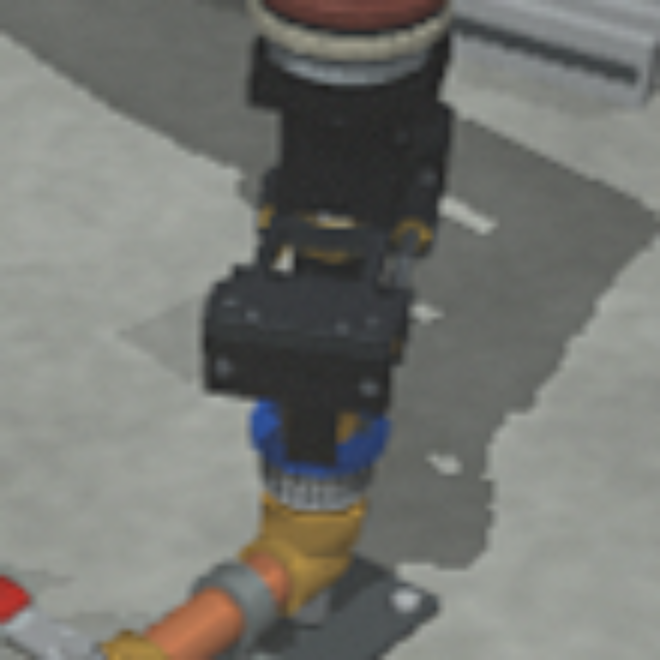

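View pics/w12.png

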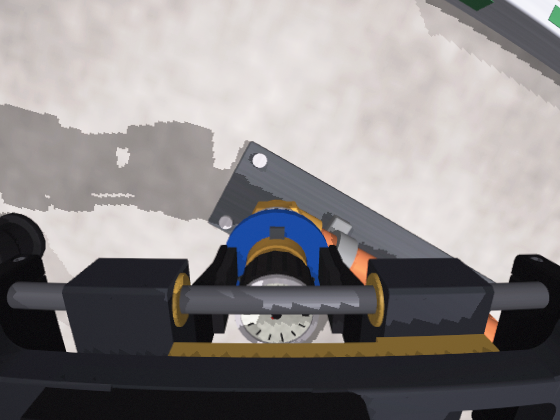

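```bash
python3 -c "
from h import *
for n in ('w10','w11','w12'):
  s,g=load(n)
  for zt in (.178,.173,.165):
    print(n,zt,proj(g,np.array([.5962+.017,.1061+.0061,zt]),s).round(1), proj(g,np.array([.5962+.017,.1061+.0061,zt-.029]),s).round(1))
"
```

```text
w10 0.178 [279.3 269.3] [279.1 242.6]
w10 0.173 [279.3 264. ] [279.  238.9]
w10 0.165 [279.2 256.1] [279.  233.4]
w11 0.178 [275.6 285.9] [276.  254.3]
w11 0.173 [275.7 279.5] [276. 250.]
w11 0.165 [275.8 270.1] [276.1 243.7]
w12 0.178 [275.5 291.3] [275.9 257.9]
w12 0.173 [275.6 284.5] [275.9 253.4]
w12 0.165 [275.7 274.6] [276.  246.7]
```

```bash
python3 -m pendant '[[0.06,0,0,0.15,0,0,0],[0.06,0,0,0.3,0,0,0],[0.06,0,0,0.5,0,0,0],[0.06,0,0,0.7,0,0,0],[0.06,0,0,0.8,0,0,0]]'; python3 -m pendant '[[0.3,0,0,0,0,0,0],[0.3,0,0,0,0,0,0],[0.3,0,0,0.4,0,0,0],[0.3,0,0,1,0,0,0],[0.3,0,0,1.8,0,0,0]]';python3 -m pendant '[[0.3,0,0,0.8,0,0,0],[0.3,0,0,1.6,0,0,0],[0.3,0,0,2.2,0,0,0],[0.3,0,0,2.2,0,0,0],[0.3,0,0,2.2,0,0,0]]'
python3 -c "
from h import *
s,g=snap('wrist','w13');print(s['ee_pos'],s['qd'].round(3),s['ft_force'])
s,g=snap('scene','s13')
f=g['frame'];cv2.imwrite('pics/s13c.png',cv2.resize(f[110:220,250:360],None,fx=6,fy=6))"
```

```text
time: 12.93
ee_pos: [0.5964, 0.1058, 0.1444]
ee_rot: [[0.339, -0.941, 0.001], [-0.941, -0.339, 0.0], [0.0, -0.001, -1.0]]
ft_force: [-0.3, -0.6, 0.0]
gripper_width: 0.531
time: 13.35
ee_pos: [0.5946, 0.1056, 0.1874]
ee_rot: [[0.339, -0.941, -0.004], [-0.941, -0.339, -0.0], [-0.001, 0.004, -1.0]]
ft_force: [0.1, 0.6, 0.6]
gripper_width: 0.644
time: 13.77
ee_pos: [0.5965, 0.1058, 0.2446]
ee_rot: [[0.339, -0.941, 0.002], [-0.941, -0.339, 0.0], [0.001, -0.002, -1.0]]
ft_force: [-0.7, 0.9, -1.0]
gripper_width: 0.652
[0.59651255 0.10579099 0.24459407] [-0.     0.026  0.04  -0.    -0.005  0.   ] [-0.71121681  0.89214587 -0.95084404]
```

View pics/s13c.png

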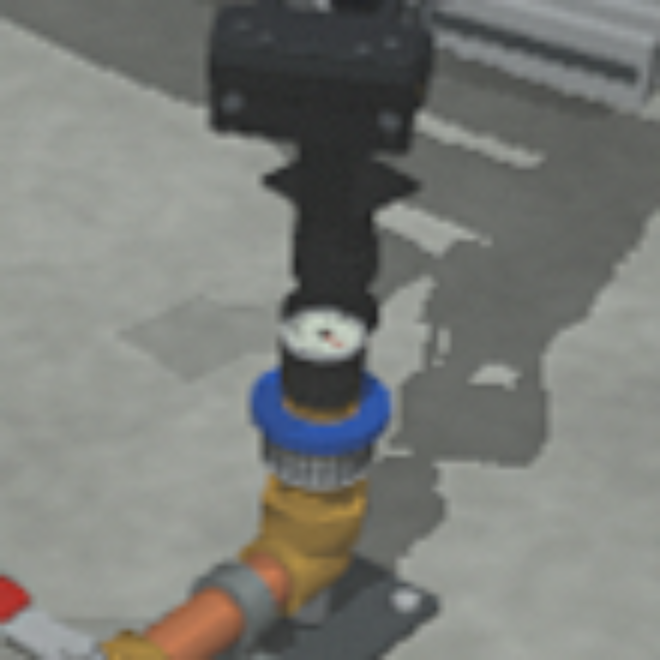

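View pics/w13.png

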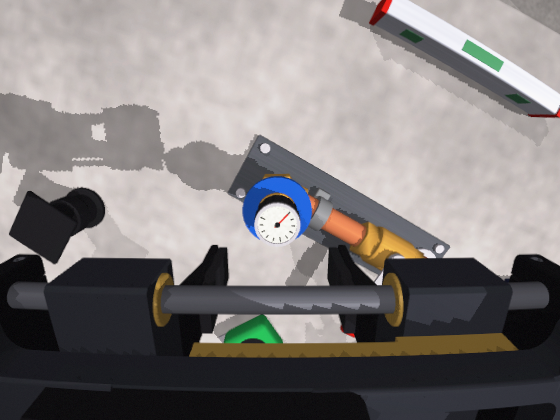

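The gauge stands upright in the coupler, with its collar just above the flange and the dial at (277,223) in the wrist view. I'll check the numbers: dial height for fully home, flange height for sleeve forward.

```bash
python3 - <<'E'
from h import *
from scipy.optimize import least_squares
sw,W=load("w13");_,S=load("s13");_,S0=load("scene0")
def cen(g,box,kind):
    f=g["frame"];H,Sa,V=cv2.split(cv2.cvtColor(f,cv2.COLOR_BGR2HSV))
    m=((Sa<70)&(V>120)) if kind=="w" else ((H>105)&(H<125)&(Sa>150)&(V>60))
    q=np.zeros(m.shape,bool);x0,y0,x1,y1=box;q[y0:y1,x0:x1]=m[y0:y1,x0:x1]
    b=max(blobs(q),key=lambda b:b[0][4]);c,_=cv2.findContours(b[2].astype(np.uint8),0,cv2.CHAIN_APPROX_NONE)
    return b[0],cv2.fitEllipse(cv2.convexHull(c[0]))[0],c[0][:,0].astype(float)
a=cen(W,(250,200,304,246),"w");b=cen(S,(294,160,313,172),"w");print(a[:2],b[:2])
print("dial tri",tri(ray(W,a[1],sw),ray(S,b[1])))
for z in(.160,.165,.170,.178):
    P=np.array([onz(W,q,z,sw)[:2] for q in a[2]])*1000;print(z,cv2.minEnclosingCircle(P.astype(np.float32)),"scene->",onz(S,b[1],z).round(4))
for nm,g,s in(("w13",W,sw),("w7",)+load("w7")[::-1]):
    c=cen(g,(200,150,340,250),"b")[2]
    for z in(.130,.124,.118):
        P=np.array([onz(g,q,z,s)[:2] for q in c]);P=P[P@(-s["ee_rot"][:2,1])>np.array([.5962,.1061])@(-s["ee_rot"][:2,1])]
        r=least_squares(lambda q:np.hypot(*(P-q[:2]).T)-q[2],[.596,.106,.03],loss="soft_l1",f_scale=.0005);print(nm,z,r.x.round(4))
c=cen(S,(285,160,325,200),"b");c0=cen(S0,(285,160,325,200),"b");print("scene flange",c[0],c[1],c0[0],c0[1])
E
```

```text
([250, 203, 54, 43, 1770], (276.4647521972656, 238.69338989257812)) ([294, 160, 19, 12, 130], (299.0321044921875, 166.19125366210938))
dial tri (array([0.5835703 , 0.10156172, 0.15961136]), [np.float64(0.001249037555004854), np.float64(0.0012490375550052069)])
0.16 ((587.9495849609375, 103.26956176757812), 24.47534942626953) scene-> [0.5853 0.1007 0.16  ]
0.165 ((589.6885986328125, 103.88156127929688), 23.963275909423828) scene-> [0.5888 0.0942 0.165 ]
0.17 ((591.4276123046875, 104.49340057373047), 23.451231002807617) scene-> [0.5923 0.0878 0.17  ]
0.178 ((594.2098999023438, 105.4726333618164), 22.632007598876953) scene-> [0.5978 0.0774 0.178 ]
w13 0.13 [0.5974 0.1066 0.0293]
w13 0.124 [0.5958 0.106  0.0299]
w13 0.118 [0.5941 0.1055 0.0306]
w7 0.13 [0.5972 0.1066 0.0295]
w7 0.124 [0.5955 0.106  0.0302]
w7 0.118 [0.5938 0.1054 0.031 ]
scene flange [292, 172, 23, 13, 135] (302.993408203125, 177.25498962402344) [292, 170, 23, 15, 165] (302.8270263671875, 177.03720092773438)
```

```bash
python3 - <<'E'
from h import *
sw,W=load("w13");_,S=load("s13")
p=(250+323/6-.4,110+334/6-.4)
print(tri(ray(W,(277.2,223.5),sw),ray(S,p)))
for z in(.165,.178): print(z,onz(W,(277.2,223.5),z,sw),onz(S,p,z))
x,y=277,223;cv2.imwrite("pics/w13c.png",cv2.resize(W["frame"][y-55:y+35,x-50:x+50],None,fx=6,fy=6))
E
```

```text
(array([0.59576794, 0.1055128 , 0.16394466]), [np.float64(0.00033487291072168914), np.float64(0.00033487291072171533)])
0.165 [0.5964461  0.10572435 0.165     ] [0.59610841 0.10418879 0.165     ]
0.178 [0.60059198 0.107213   0.178     ] [0.60499061 0.08711364 0.178     ]
```

View pics/w13c.png

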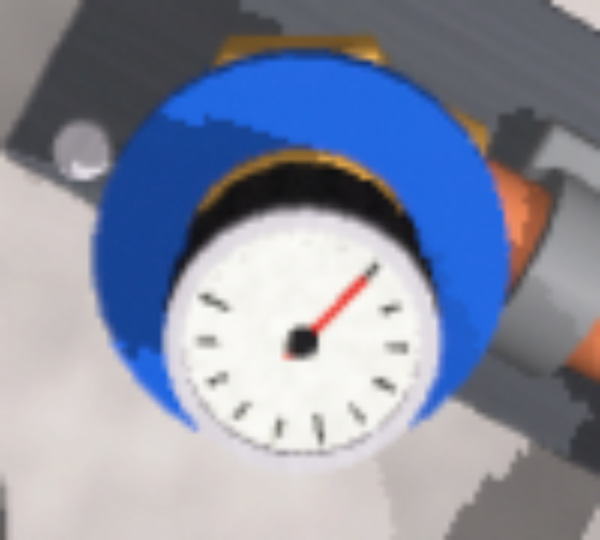

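Dial height comes out at 0.164 m (0.165 expected when home, 0.178 on the jaws). The flange sits where it did before pressing. So the gauge is locked, and the valve is next. I'll shut the fingers and go to the coupler side of the lever.

```bash
python3 -m pendant '[[-1,-0.7,-0.7,0,0,0,0],[-1,-1.5,-1.4,0,0,0,0],[-1,-2.4,-2.2,0,0,0,0],[-1,-3.2,-3,0,0,0,0],[-1,-3.8,-3.5,0,0,0,0]]'; python3 -m pendant '[[-1,0,0,-0.8,0,0,0],[-1,0,0,-1.6,0,0,0],[-1,0,0,-2.4,0,0,0],[-1,0,0,-3,0,0,0],[-1,0,0,-3.4,0,0,0]]'; python3 -m pendant '[[-1,0,0,0,0,0,0],[-1,0,0,0,0,0,0],[-1,0,0,0,0,0,0],[-1,0,0,0,0,0,0],[-1,0,0,0,0,0,0]]'
python3 -c "
from h import *
s,g=snap('wrist','w14');print(s['ee_pos'],s['gripper_width'],s['q'].round(2))"
```

```text
time: 14.28
ee_pos: [0.4985, 0.0171, 0.2415]
ee_rot: [[0.339, -0.941, -0.004], [-0.941, -0.339, -0.0], [-0.001, 0.004, -1.0]]
ft_force: [0.4, 0.2, -0.2]
gripper_width: 0.356
time: 14.7
ee_pos: [0.4988, 0.0184, 0.1551]
ee_rot: [[0.339, -0.941, -0.005], [-0.941, -0.339, 0.001], [-0.002, 0.005, -1.0]]
ft_force: [0.1, 0.4, -1.0]
gripper_width: 0.03
time: 15.12
ee_pos: [0.5018, 0.0182, 0.1598]
ee_rot: [[0.339, -0.941, 0.002], [-0.941, -0.339, -0.0], [0.001, -0.002, -1.0]]
ft_force: [0.2, 0.1, -0.7]
gripper_width: 0.004
[0.5017607  0.01818625 0.15976418] 0.004394517584221992 [-0.12 -0.01  1.92  0.    1.24  1.1 ]
```

View pics/w14.png

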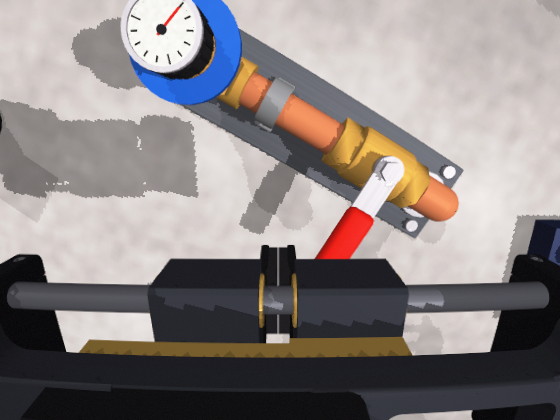

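```bash
python3 -m pendant '[[-1,0,0,-0.8,0,0,0],[-1,0,0,-1.6,0,0,0],[-1,0,0,-2.4,0,0,0],[-1,0,0,-3,0,0,0],[-1,0,0,-3.3,0,0,0]]'; python3 -m pendant '[[-1,0,-0.2,0,0,0,0],[-1,0,-0.4,0,0,0,0],[-1,0,-0.6,0,0,0,0],[-1,0,-0.6,0,0,0,0],[-1,0,-0.6,0,0,0,0]]'
python3 -c "
from h import *
s,g=snap('wrist','w15');print(s['ee_pos'],s['ft_force'])"
```

```text
time: 15.58
ee_pos: [0.4999, 0.0183, 0.0745]
ee_rot: [[0.339, -0.941, -0.002], [-0.941, -0.339, 0.0], [-0.001, 0.002, -1.0]]
ft_force: [-0.9, 0.3, -0.3]
gripper_width: 0.006
time: 16.0
ee_pos: [0.5019, 0.0026, 0.0773]
ee_rot: [[0.338, -0.941, 0.002], [-0.941, -0.338, -0.0], [0.001, -0.002, -1.0]]
ft_force: [-0.5, 0.2, 0.2]
gripper_width: 0.005
[0.50194347 0.00258688 0.07734759] [-0.47612185  0.15435993  0.20936622]
```

View pics/w15.png

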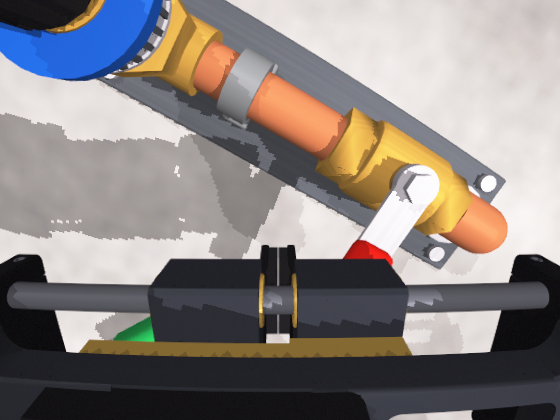

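```bash
python3 - <<'E'
import numpy as np
P=np.array([.5705,-.046]);a0=np.radians(180-9.6);c=np.array([.5019,.0026])
for t in range(0,97,6):
    a=a0+np.radians(t);d=np.array([np.cos(a),np.sin(a)]);n=np.array([-d[1],d[0]])
    T=P+.076*d-.028*n;print(t,T.round(4),((T-c)/.025).round(2))
E
```

```text
0 [ 0.5002 -0.0057] [-0.07 -0.33]
6 [ 0.4964 -0.0133] [-0.22 -0.64]
12 [ 0.4934 -0.0212] [-0.34 -0.95]
18 [ 0.4912 -0.0294] [-0.43 -1.28]
24 [ 0.4899 -0.0378] [-0.48 -1.62]
30 [ 0.4895 -0.0462] [-0.5  -1.95]
36 [ 0.49   -0.0547] [-0.48 -2.29]
42 [ 0.4913 -0.0631] [-0.42 -2.63]
48 [ 0.4935 -0.0713] [-0.33 -2.95]
54 [ 0.4966 -0.0792] [-0.21 -3.27]
60 [ 0.5005 -0.0867] [-0.06 -3.57]
66 [ 0.5051 -0.0938] [ 0.13 -3.86]
72 [ 0.5105 -0.1004] [ 0.34 -4.12]
78 [ 0.5165 -0.1064] [ 0.58 -4.36]
84 [ 0.5231 -0.1117] [ 0.85 -4.57]
90 [ 0.5302 -0.1163] [ 1.13 -4.75]
96 [ 0.5378 -0.1201] [ 1.44 -4.91]
```

```bash
python3 -m pendant '[[-1,-0.2,-0.6,0,0,0,0],[-1,-0.34,-0.95,0,0,0,0],[-1,-0.43,-1.28,0,0,0,0],[-1,-0.48,-1.62,0,0,0,0],[-1,-0.5,-1.95,0,0,0,0]]'; python3 -m pendant '[[-1,0.02,-0.34,0,0,0,0],[-1,0.08,-0.68,0,0,0,0],[-1,0.17,-1,0,0,0,0],[-1,0.29,-1.32,0,0,0,0],[-1,0.44,-1.62,0,0,0,0]]'
python3 -c "
from h import *
s,g=snap('wrist','w16');print(s['ee_pos'],s['ft_force'])"
```

```text
time: 16.47
ee_pos: [0.4885, -0.0459, 0.0764]
ee_rot: [[0.339, -0.941, 0.0], [-0.941, -0.339, 0.001], [-0.0, -0.001, -1.0]]
ft_force: [1.1, 3.4, 0.1]
gripper_width: 0.004
time: 16.88
ee_pos: [0.4986, -0.0863, 0.0755]
ee_rot: [[0.339, -0.941, -0.003], [-0.941, -0.339, 0.001], [-0.002, 0.002, -1.0]]
ft_force: [-1.0, 4.7, 0.9]
gripper_width: 0.003
[ 0.49855941 -0.08627142  0.07551919] [-1.00227863  4.69029454  0.85936578]
```

View pics/w16.png

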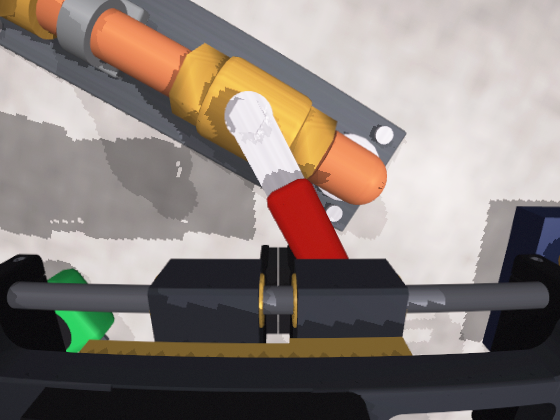

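```bash
python3 -m pendant '[[-1,0.19,-0.29,0,0,0,0],[-1,0.4,-0.55,0,0,0,0],[-1,0.64,-0.79,0,0,0,0],[-1,0.91,-1,0,0,0,0],[-1,1.19,-1.18,0,0,0,0]]'; python3 -m pendant '[[-1,0.1,-0.05,0,0,0,0],[-1,0.2,-0.1,0,0,0,0],[-1,0.25,-0.1,0,0,0,0],[-1,0.3,-0.1,0,0,0,0],[-1,0.3,-0.1,0,0,0,0]]'
python3 -c "
from h import *
s,g=snap('wrist','w17');print(s['ee_pos'],s['ft_force'])"
```

```text
time: 17.35
ee_pos: [0.5287, -0.1158, 0.0754]
ee_rot: [[0.339, -0.941, -0.002], [-0.941, -0.339, 0.001], [-0.001, 0.002, -1.0]]
ft_force: [-2.6, 3.0, -0.4]
gripper_width: 0.007
time: 17.77
ee_pos: [0.5317, -0.1171, 0.0751]
ee_rot: [[0.34, -0.94, -0.013], [-0.94, -0.34, 0.002], [-0.006, 0.011, -1.0]]
ft_force: [-21.5, 5.0, 13.4]
gripper_width: 0.004
[ 0.53172718 -0.1171497   0.07505791] [-21.51411622   5.04656201  13.40860375]
```

View pics/w17.png

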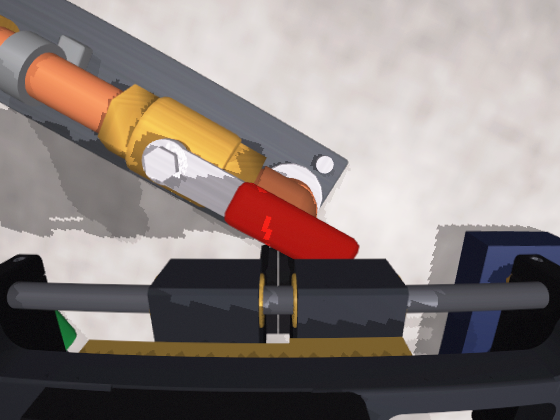

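The force rose to 21 N at the stop and the red lever lies along the pipe. I'll back off sideways, lift, and then check.

```bash
python3 -m pendant '[[-1,-0.4,0.05,0,0,0,0],[-1,-0.9,0.1,0,0,0,0],[-1,-1.5,0.2,0,0,0,0],[-1,-2,0.3,0.3,0,0,0],[-1,-2,0.3,1,0,0,0]]'; python3 -m pendant '[[-1,0,0,1,0,0,0],[-1,0,0,2.2,0,0,0],[-1,0,0,3.6,0,0,0],[-1,0,0,5,0,0,0],[-1,0,0,6,0,0,0]]';python3 -m pendant '[[-1,0,0,0,0,0,0],[-1,0,0,0,0,0,0],[-1,0,0,0,0,0,0],[-1,0,0,0,0,0,0],[-1,0,0,0,0,0,0]]'
python3 -c "
from h import *
s,g=snap('wrist','w18');print(s['ee_pos'],s['ft_force']);snap('scene','s18');snap('top','t18')"
```

```text
time: 18.23
ee_pos: [0.4837, -0.1102, 0.0991]
ee_rot: [[0.339, -0.941, -0.005], [-0.941, -0.339, 0.0], [-0.002, 0.004, -1.0]]
ft_force: [0.0, 0.2, -0.2]
gripper_width: 0.005
time: 18.65
ee_pos: [0.4885, -0.1119, 0.2556]
ee_rot: [[0.339, -0.941, 0.006], [-0.941, -0.339, -0.004], [0.005, -0.004, -1.0]]
ft_force: [0.5, -0.8, 0.1]
gripper_width: 0.005
time: 19.07
ee_pos: [0.486, -0.1104, 0.2494]
ee_rot: [[0.339, -0.941, -0.003], [-0.941, -0.339, 0.001], [-0.002, 0.002, -1.0]]
ft_force: [0.3, -0.2, -0.0]
gripper_width: 0.004
[ 0.48601462 -0.11040331  0.2493859 ] [ 0.28876049 -0.18036462 -0.00222386]
```

View pics/w18.png

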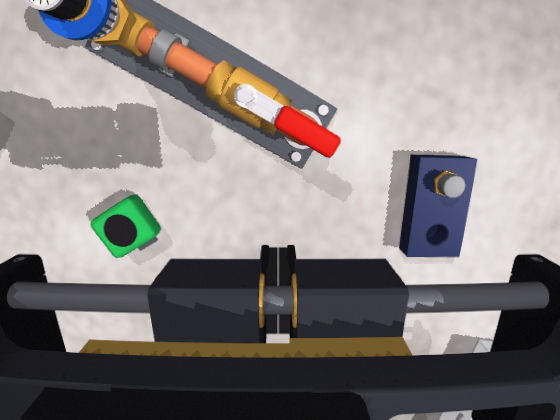

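View pics/s18.png

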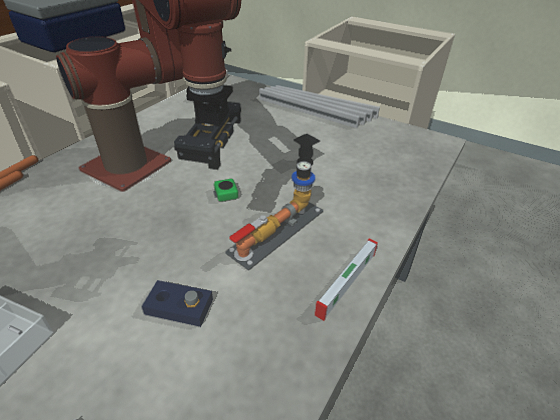

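View pics/t18.png

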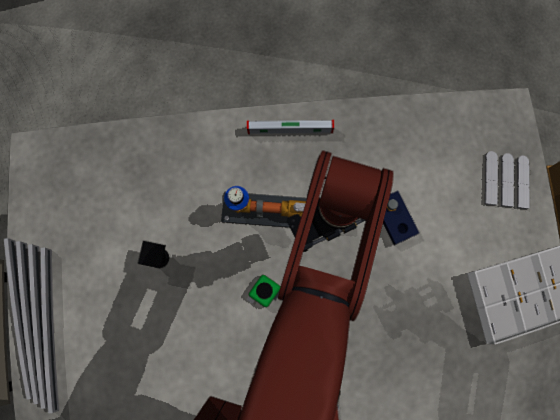

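Everything is clear of the robot. Last, I'll measure the lever angle and the heights of the flange and dial.

```bash
python3 - <<'E'
from h import *
s,g=load("w18");f=g["frame"];H,S,V=cv2.split(cv2.cvtColor(f,cv2.COLOR_BGR2HSV))
m=((H<6)|(H>174))&(S>150)&(V>100)
b=max(blobs(m,100),key=lambda b:b[0][4]);y,x=np.nonzero(b[2]);P=np.array([onz(g,p,.086,s)[:2] for p in np.c_[x,y].astype(float)])
r=cv2.minAreaRect((P*1000).astype(np.float32));print(b[0],r)
P0=np.array([.5705,-.046]);d=np.array(r[0])/1000-P0;print("dir from pivot deg",np.degrees(np.arctan2(*d[::-1])),"open expected",-99.6,np.linalg.norm(d))
_,A=load("s18");_,B=load("scene0")
for q in(A,B):
    H,S,V=cv2.split(cv2.cvtColor(q["frame"],cv2.COLOR_BGR2HSV));mm=(H>105)&(H<125)&(S>150)&(V>60)
    y,x=np.nonzero(mm[160:200,285:325]);print("flange",y.min()+160,y.max()+160,x.min()+285,x.max()+285)
cv2.imwrite("pics/s18c.png",cv2.resize(A["frame"][150:260,220:330],None,fx=6,fy=6))
E
```

```text
[274, 106, 66, 52, 1619] ((558.0900268554688, -115.47069549560547), (66.40509796142578, 23.92993927001953), 81.01978302001953)
dir from pivot deg -100.12826173981439 open expected -99.6 0.07057042557680325
flange 172 184 292 314
flange 170 184 292 314
```

View pics/s18c.png

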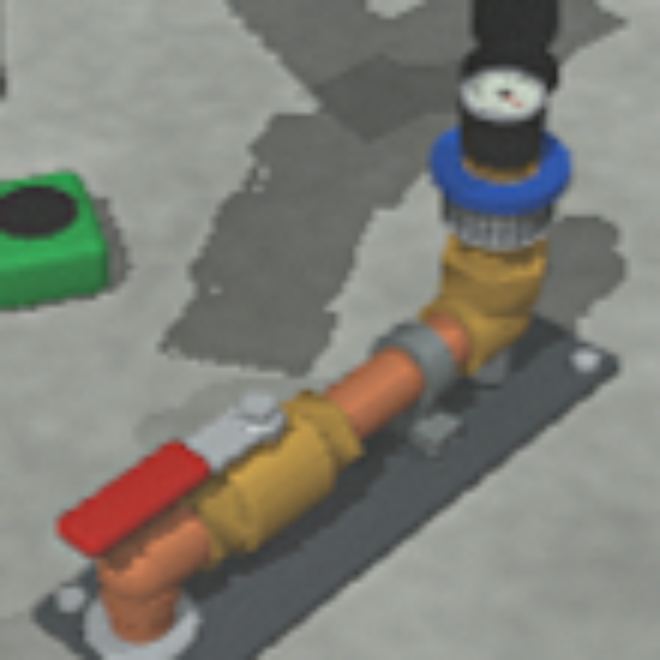

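```bash
python3 -c "
from workcell import job
print(job.job_done())"
```

```text
the job is handed in; nothing more can be done
None
```

The test gauge is locked into the coupler and the valve lever is turned fully open. I handed the job in about 19 s into the 61 s allowed; the hand-in gives no verdict.

**What I did, in order:**
1. Took the gauge from the kit block and stood its plug on the coupler's jaws.
2. Pressed the sleeve's flange down with the fingertips on either side of the case. The force peaked at about 16 N and the gauge dropped home.
3. Lifted off and let the sleeve spring forward.
4. Pushed the lever round to its stop, where the force rose to about 21 N, then backed off clear.

**Last checks:**
- **Gauge home:** the dial was at 0.164 m, against 0.165 m expected when home and 0.178 m when standing on the jaws.
- **Sleeve forward:** the flange is where it was before pressing, to within about half a millimetre. Its lower edge and both sides are in the same pixels, and the gauge hides part of its upper edge.
- **Valve open:** the lever turned about 89 to 90° and lies along the pipe.
- **Other items:** in the final pictures the blanking plug, leg, tape measure and spirit level look undisturbed. I judged these by eye and did not measure them.

**Disagreements:** the top camera read positions about 3 to 5 mm off from the wrist camera, so I used the wrist camera. One automatic dial fit failed because it picked up the background, so I re-measured the dial by hand from two views.

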